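# Lay the long straightedge along a board edge

### The arm

A 6-joint arm with a two-finger parallel gripper is mounted at the origin on the work surface. World frame = base frame: x ahead of the robot, y to its left, z up, the work surface at z = 0. Lengths are in m, angles in rad, forces in N, time in s.
With the tool pointing down it reaches from about 0.2 to 0.875 m from the base axis. Payload 3.4 kg.
Tool frame: the origin (TCP) lies between the finger pads; the fingertips stand 25 mm ahead of it and the grasp point (between the pads) lies 6 mm ahead of it (r.nose_length is the z of the fingertips in the tool frame, in m); z points along the fingers, y is the line along which they close (so a half turn about z gives the same grasp; the last joint's range is limited). The gripper opens to 94 mm and grips with 3 to 60 N. Pads are 16 mm wide; open, the fingers measure 119 mm over their backs; the gripper's body (75 mm by 177 mm) begins 78 mm behind the grasp point.
Start: joints at [-0.121, 0.276, 1.505, -0, 1.361, -0.121], TCP at [0.575, -0, 0.23] pointing down, gripper open.
Joint ranges: [-2.89, 2.89], [-0.75, 2.08], [0.22, 2.7], [-1.18, 4.32], [0.11, 2.71], [-2.7, 2.7]. Speed limits (rad/s): [2.57, 2.57, 3.14, 3.14, 3.14, 3.14].

### API

Orientations are given as a unit quaternion [w, x, y, z].
In Python, from plant import r, gripper_to, inverse_kinematics, vision, models, telemetry gives the robot as it stands. Calls block until the motion is done:
- r.move_to(position, orientation): joint-space move of the TCP to a pose.
- r.move_l(position, rot=None, vel=0.15, guard=None): straight line of the TCP; rot=None keeps the orientation; vel is the mean speed in m/s. With guard (N) it stops when the force on the tool has changed by that much, and returns True; else False.
- r.movej(angles): joint-space move.
- gripper_to(opening, f_grip=None): finger opening in m; f_grip is the grip in N (None keeps the last); returns when the fingers have stopped.
- r.hold(seconds).
- inverse_kinematics(position, orientation): joint angles nearest the present ones, or None.
- vision.snapshot(name): name is "scene" or "side" or "wrist"; returns the picture (480x640x3 uint8, red, green, blue); there is no depth.
- vision.get_calibration(name): a dict with "fx", "fy", "cx", "cy" (pixels), "position" and "orientation" of the camera in the world. Camera axes: x right, y down, z forward; pixel columns grow to the right and rows downward; lengths in m; the calibration is good to about 2 mm. A picture is of the moment at which its call begins: read the wrist's pose just before it. get_calibration takes no time and is no camera call; for the wrist camera it gives the pose at the moment of the call.
A pose or a line that the arm cannot do raises r.PlanningError and nothing moves.
- r.sign_off(): hands the job in; it is judged then, once.
Trained networks look in the newest picture that a camera, given by its name, has taken for a name from the list of things; names that differ only in an ending like _2 or _b are one class to them, and where a whole thing is asked for, a point or a joint stands for the part that bears it (a point fixed in the world has none). Each returns a list of dicts, best first, with "score" (0 to 1); they miss things now and then, are a little off and sometimes report something else, mostly with a low value. They report only what shows in the picture. A call takes as long as a camera call.
- models.boxes_of(thing, camera): "at" ([x, y, z] in m, in world coordinates, good to about 4 mm: the middle of the surface that is visible of it).
- models.regions_of(thing, camera): "pixels" (480x640 bool, what is visible of it).
- models.mark_of(thing, camera): "at" ([x, y, z] in m, in world coordinates, good to about 4 mm: a listed point, or the origin of a listed thing).
Readings, each from a call of its own:
- telemetry.current_t(): time.
- telemetry.current_joints(): joint angles.
- telemetry.current_dq(): joint speeds.
- telemetry.current_joint_efforts(): joint torques, N m.
- telemetry.current_ee_pos(): TCP position.
- telemetry.current_tool_rot(): TCP orientation.
- telemetry.current_wrist_force(): force on the tool from outside, world axes, zero at the start.
- telemetry.current_torque(): the same for the moment, N m.
- telemetry.current_opening(): finger opening in m.
- telemetry.current_finger_force(): force on a finger pad.
Only numpy, scipy, OpenCV 4.12 (cv2) and the standard library are available. Lean on these libraries where they do the work, as an engineer would, in place of code of your own. Each camera call takes 0.05 s, during which the arm holds its last target. There are 200 camera calls.

### The job

Clear the wooden offcut that lies in front of the clamped board into the black scrap tray. Lift the longer of the two aluminium straightedges off its hooks and stand it on the bench on its long narrow edge, the way up it hangs, with its side flush against the board's near edge and its end up against the dark wooden cleat at the board's end. Leave the shorter straightedge hanging and everything else where it is.

Things in the scene. Friction and masses are not known exactly. Their poses are not given: they have to be found in the camera images.
- long_straightedge: Longer aluminium bar, black end caps, 220 long (x) x 20 thick (y) x 60 high (z), 0.3 kg. Origin: centre of underside. Windows 36 wide x 30 high at x = +-50, from 14 to 44 above the underside; the 64 between them is solid: pinch it there from above across the 20. It hangs level on a rack, underside 140 above the bench, two prongs through the windows. Same after a half turn about z.
- short_straightedge: Shorter straightedge, the same section and windows but 160 long; hangs on the other rack and stays there. Origin: centre of its underside.
- rack_left: Yellow rack fixed at the robot's left (+y). Two prongs, 6 diameter, stick out 95 along its own -y (to the bench's middle) at x = +-50, tops 184 above the bench, with upturned tips up to 194. A straightedge hangs at y = -65: raise it 13 to 21, move it 50 or more along -y, then up. Two uprights 190 high stand at y = 0, x = +-50. Origin: on the bench between the uprights.
- rack_right: The same rack at the robot's right (-y), mirrored: prongs stick out along its own +y, towards the bench's middle. Origin: on the bench, between the uprights.
- board: Pine board fixed to the bench, 120 deep (x) x 240 long (y) x 24 thick. Its near edge is the face at x = -60, towards the robot. A dark cleat 20 wide x 160 x 30 high at its +y (left) end: inner face at y = 120, sticks out 40 past the near edge. Clamp screw 90 high at x 45, y 85. Origin: centre of underside. Job done: the straightedge's origin is at x = -70, y = 10, its x axis along the board's y.
- offcut: Loose pine offcut, 44 (own x) x 56 (own y) x 35 high, 0.06 kg, on the bench a few mm in front of the board's near edge, where the straightedge must go. There is no room for a finger between it and the board: pinch it across the 56. Origin: centre of its underside.
- scrap_tray: Black open scrap tray fixed to the bench, 140 x 140 outside, 50 high, walls and floor 4 to 5 thick. Origin: centre of its underside.
- tub: Clear plastic tub with a blue lid, fixed, 140 x 130 x 89 high; an obstacle across the bench from the tray. Origin: centre of its underside.
- canister_a: Grey canister with a black lid, 72 diameter, 190 high, standing loose between robot and board; not to be moved. Origin: centre of its underside.
- canister_b: A second canister like canister_a.
- tape_roll: Loose cardboard tape roll lying flat, 84 diameter, 40 high, near the canisters; not to be moved.
- glue_bottle: Loose white bottle, 56 diameter, 150 high, beyond the board; not to be moved.
- mug: Loose white mug, 80 diameter, 90 high, beyond the board; not to be moved.
- screwdriver: Screwdriver 160 long lying on top of the board; not to be moved.
- wrench: Wrench 160 long lying on the bench at the right; not to be moved.

How it is judged:
At the end, for the whole second after the job is handed in: The long straightedge stands upright (0.04 rad) and at rest on the bench (within 4 mm), parallel to the board's near edge within 0.025 rad, within 3.5 mm of touching it, its end within 6 mm of the cleat; the offcut rests in the scrap tray (within 60 mm of its centre in x and y, under 45 mm high) (x of long_straightedge in the frame of board between -0.0735 and -0.0675 m and y of long_straightedge in the frame of board between 0.004 and 0.0125 m and angle between the x axis of long_straightedge and the y axis of board, either way round below 0.025 rad and angle between long_straightedge's own z axis and vertical below 0.04 rad and height (world z) of long_straightedge below 0.004 m and linear speed of each of long_straightedge, offcut below 0.01 m/s and x of offcut in the frame of scrap_tray between -0.06 and 0.06 m and y of offcut in the frame of scrap_tray between -0.06 and 0.06 m and z of offcut in the frame of scrap_tray below 0.045 m).
It fails at once if the shorter straightedge is moved by more than 20 mm (distance of short_straightedge from where it was at the start of the episode above 0.02 m).
It fails at once if a canister, the tape roll, bottle, mug, screwdriver or wrench is moved by more than 30 mm (distance of any of canister_a, canister_b, tape_roll, glue_bottle, mug, screwdriver, wrench from where it was at the start of the episode above 0.03 m).
It also fails if it takes over 56 s, if anything falls off the work surface, if the arm or the gripper's body presses on something with over 40 N, if the wrist force passes 120 N, or if a joint passes its speed limit or range.

## Working session

There is one attempt and no reset: what is moved stays moved. The work goes in short steps, each a Python script; the robot and the scene stay as the last script left them, time stands still between calls to the robot, and variables do not carry over. Pictures are saved under pics/ and viewed, at most 10 in all, crops included, and the job is handed in when it is done.

```bash
ls; mkdir -p pics; python3 - <<'E'
from plant import r, vision, models, telemetry
import cv2,numpy as np
for c in ["scene","side"]:
    im=vision.snapshot(c); cv2.imwrite(f"pics/{c}0.png",im[:,:,::-1])
    k=vision.get_calibration(c); print(c,k)
    for n in ["long_straightedge","short_straightedge","rack_left","rack_right","board","offcut","scrap_tray","tub","canister_a","tape_roll"]:
        print(n,[(np.round(d["at"],3).tolist(),round(d["score"],2)) for d in models.mark_of(n,c)][:3])
print(telemetry.current_t(),telemetry.current_tool_rot())
E
```

```text
pics
scene {'fx': 528.8026184720846, 'fy': 528.8026184720846, 'cx': 316.6185205908049, 'cy': 241.70841077121435, 'position': array([ 1.30948828, -0.61407964,  0.7347999 ]), 'orientation': array([-0.41968403,  0.79515757,  0.38590836, -0.20655386])}
long_straightedge [([0.453, -0.299, 0.143], 0.68)]
short_straightedge [([0.453, 0.294, 0.141], 0.97)]
rack_left [([0.453, 0.293, 0.138], 0.29)]
rack_right [([0.459, -0.371, -0.003], 0.58)]
board [([0.621, -0.019, -0.002], 0.9)]
offcut [([0.529, -0.028, -0.003], 0.89)]
scrap_tray [([0.618, 0.287, -0.006], 0.7)]
tub [([0.635, -0.292, -0.001], 0.86)]
canister_a [([0.382, -0.02, -0.0], 0.74)]
tape_roll [([0.374, 0.113, -0.003], 0.58)]
side {'fx': 525.7118875884211, 'fy': 525.7118875884211, 'cx': 326.476813721983, 'cy': 234.6682062650611, 'position': array([ 0.06195811, -0.90869296,  1.15941839]), 'orientation': array([-0.36715876,  0.88806468, -0.2560522 ,  0.1047513 ])}
long_straightedge [([0.456, -0.304, 0.14], 0.64)]
short_straightedge [([0.456, 0.291, 0.14], 0.97)]
rack_left [([0.454, 0.357, 0.0], 0.79)]
rack_right [([0.455, -0.371, -0.002], 0.68)]
board [([0.622, -0.018, -0.002], 0.83)]
offcut [([0.53, -0.027, -0.001], 0.73), ([0.624, -0.016, -0.002], 0.38)]
scrap_tray [([0.617, 0.29, -0.002], 0.64)]
tub [([0.632, -0.291, -0.003], 0.87)]
canister_a [([0.38, -0.021, 0.001], 0.7), ([0.382, -0.124, -0.001], 0.62)]
tape_roll [([0.376, 0.113, -0.0], 0.69)]
1.1 [2.60396633e-05 7.07100956e-01 7.07112606e-01 2.72671711e-05]
```

View pics/scene0.png

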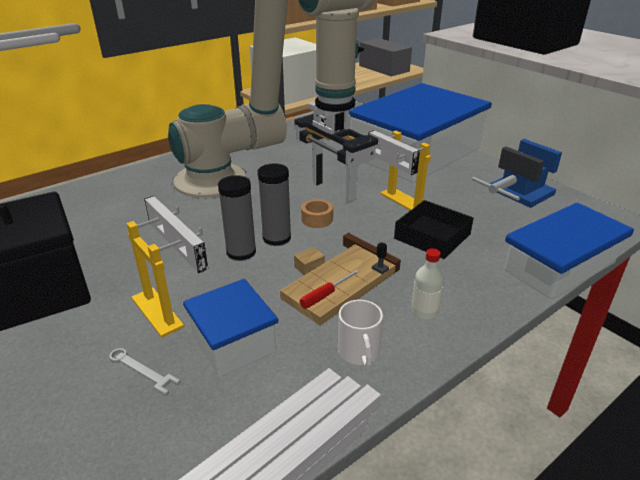

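View pics/side0.png

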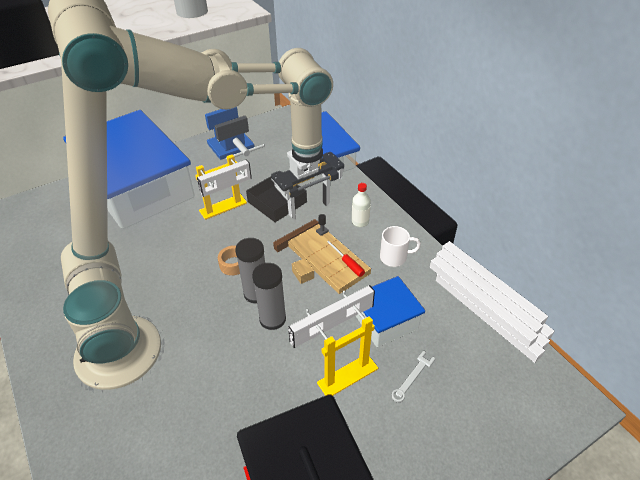

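The pictures agree with the networks. The long bar is on the right rack (scene px ~175,235), the offcut is at (310,260) in front of the board, the cleat is at (370,252), the tray at (433,227), and the canisters and tape roll are towards the robot. Next I need the yaws, from overhead wrist views.

```bash
python3 - <<'E'
from plant import r, vision, models, telemetry
import cv2,numpy as np
def shot(n):
    k=vision.get_calibration("wrist"); im=vision.snapshot("wrist"); cv2.imwrite(f"pics/{n}.png",im[:,:,::-1])
    print(n,k,telemetry.current_t()); np.save(f"pics/{n}.npy",k,allow_pickle=True)
    for t in ["long_straightedge","board","offcut","canister_a","rack_right"]:
        print(t,[(np.round(d["at"],3).tolist(),round(d["score"],2)) for d in models.mark_of(t,"wrist")][:2])
q=[0,.70710678,.70710678,0]
r.move_to([0.5,0.0,0.36],q); shot("w1")
r.move_to([0.43,-0.24,0.42],q); shot("w2")
E
```

```text
w1 {'fx': 367.88541917272727, 'fy': 367.88541917272727, 'cx': 328.5166276981547, 'cy': 231.39198234261278, 'position': array([0.50112465, 0.06579631, 0.5132171 ]), 'orientation': array([ 1.14412863e-01,  9.93433028e-01, -6.41954065e-04, -3.22202007e-04])} 1.8
long_straightedge [([0.378, -0.122, -0.001], 0.28)]
board [([0.624, -0.021, 0.004], 0.69)]
offcut [([0.526, -0.03, -0.001], 0.76)]
canister_a [([0.378, -0.123, -0.001], 0.59), ([0.382, -0.02, 0.004], 0.55)]
rack_right [([0.457, -0.368, 0.001], 0.88), ([0.648, -0.065, 0.023], 0.57)]
w2 {'fx': 367.88541917272727, 'fy': 367.88541917272727, 'cx': 328.5166276981547, 'cy': 231.39198234261278, 'position': array([ 0.431272  , -0.17360531,  0.5737571 ]), 'orientation': array([ 1.13840728e-01,  9.93498932e-01, -3.15004273e-04, -2.47306091e-04])} 3.1083
long_straightedge [([0.46, -0.302, 0.141], 0.85)]
board [([0.623, -0.023, 0.003], 0.95)]
offcut [([0.528, -0.032, 0.002], 0.55)]
canister_a [([0.385, -0.02, 0.003], 0.75), ([0.382, -0.122, -0.001], 0.61)]
rack_right [([0.456, -0.367, -0.003], 0.79)]
```

View pics/w1.png

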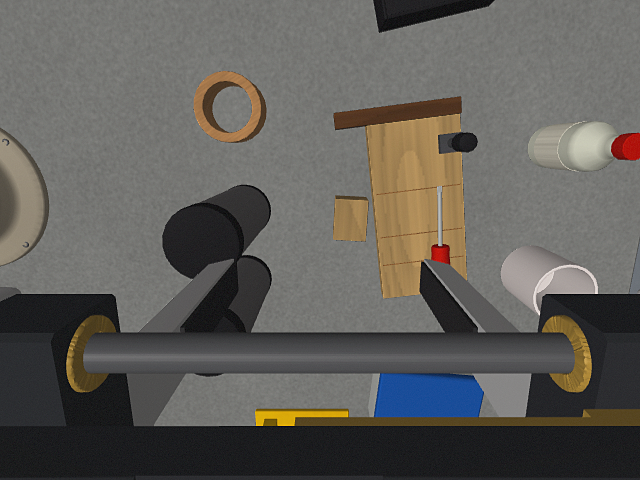

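View pics/w2.png

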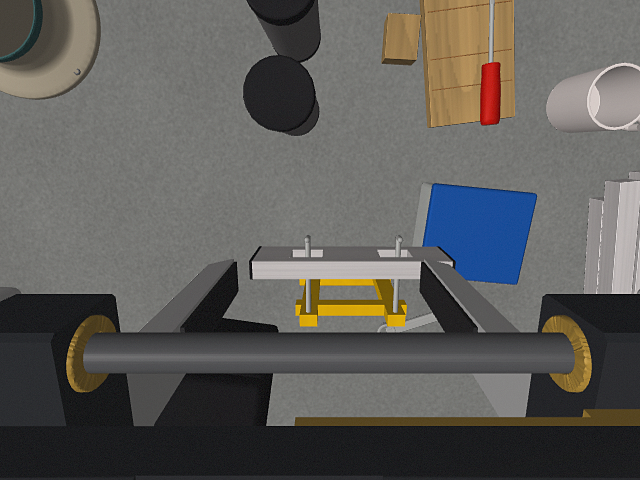

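w1 shows the board's near edge running from px (366,126) to (383,298), the offcut at (350,218) and the cleat on top at row ~110. w2 shows the bar's top at rows ~262-278, columns 250-453. I'll rectify both views to known planes to measure the yaws.

```bash
cat > h.py <<'E'
import numpy as np, cv2
from scipy.spatial.transform import Rotation as R
def proj(k,P):
    q=k["orientation"]; Rm=R.from_quat([q[1],q[2],q[3],q[0]]).as_matrix()
    p=(np.asarray(P)-k["position"])@Rm
    return np.stack([k["fx"]*p[...,0]/p[...,2]+k["cx"],k["fy"]*p[...,1]/p[...,2]+k["cy"]],-1)
def rect(im,k,x0,x1,y0,y1,z,s=0.0005):
    # columns = +x, rows = -y (row 0 at y1)
    X,Y=np.meshgrid(np.arange(x0,x1,s),np.arange(y1,y0,-s))
    uv=proj(k,np.stack([X,Y,np.full_like(X,z)],-1)).astype(np.float32)
    return cv2.remap(im,uv[...,0],uv[...,1],cv2.INTER_CUBIC)
E
python3 - <<'E'
from h import *
k1=np.load("pics/w1.npy",allow_pickle=True).item();k2=np.load("pics/w2.npy",allow_pickle=True).item()
i1=cv2.imread("pics/w1.png");i2=cv2.imread("pics/w2.png")
a=rect(i1,k1,.49,.69,-.16,.13,.024)   # 400x580
b=rect(i2,k2,.33,.59,-.33,-.26,.2,.00065) #400 x 108
c=rect(i1,k1,.49,.57,-.08,.02,.035,.0002*1.25) # 320x400
out=np.zeros((590,790,3),np.uint8)
out[:a.shape[0],:a.shape[1]]=a[:590]; out[:c.shape[0],405:405+c.shape[1]]=c; 
b=b[:,:385]; out[420:420+b.shape[0],405:405+b.shape[1]]=b
print(a.shape,b.shape,c.shape)
cv2.imwrite("pics/rect.png",out)
E
```

```text
(581, 400, 3) (108, 385, 3) (400, 320, 3)
```

View pics/rect.png

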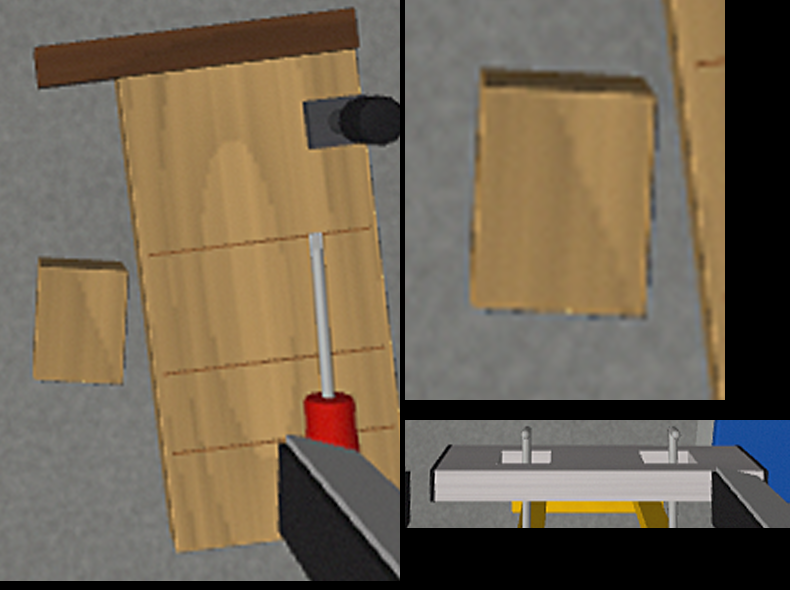

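The rectified view gives a board near edge from (.549,.091) to (.578,-.146), so yaw ≈ 0.122. That puts the board centre at (.623,-.020), which matches the networks. The offcut is at (.529,-.030), yaw ≈ -0.06, measured at 44x55 mm. The bar's top centre is at (.456,-.302), yaw ≈ 0. I'll fit the edges more precisely and move the offcut.

```bash
cat >> h.py <<'E'
def tq(theta):
    a=(R.from_euler('z',theta)*R.from_quat([.70710678,.70710678,0,0])).as_quat()
    return [a[3],a[0],a[1],a[2]]
E
python3 - <<'E'
from h import *
def edge(g,along,lo,hi,ctr):   # subpixel max gradient near line ctr(t); along=rows
    p=[]
    for t in range(lo,hi):
        c=int(ctr(t)); l=(g[t] if along else g[:,t]).astype(float); d=np.abs(np.gradient(cv2.GaussianBlur(l[None],(9,1),0)[0]))[c-9:c+10]
        p.append((t,c-9+np.argmax(d)))
    p=np.array(p,float)
    v=cv2.fitLine(p.astype(np.float32),cv2.DIST_HUBER,0,.01,.01).ravel(); s=v[1]/v[0]
    return s, v[3]-s*v[2]
k1=np.load("pics/w1.npy",allow_pickle=True).item();k2=np.load("pics/w2.npy",allow_pickle=True).item()
i1=cv2.imread("pics/w1.png");i2=cv2.imread("pics/w2.png")
sat=lambda im:cv2.cvtColor(im,cv2.COLOR_BGR2HSV)[...,1]
a=sat(rect(i1,k1,.49,.69,-.16,.13,.024))
s,b=edge(a,1,95,540,lambda t:118+58*(t-78)/473); print("near edge slope",s,"x at y=-.027",.49+.0005*(b+s*314))
s,b=edge(a,0,130,300,lambda t:78-29*(t-118)/237); print("cleat inner slope",s,"y at x=.6",.13-.0005*(b+s*220))
g=cv2.cvtColor(rect(i2,k2,.33,.59,-.33,-.26,.2),cv2.COLOR_BGR2GRAY)
s,b=edge(g,0,40,380,lambda t:50*1.3); print("bar edge slope",s,"y",-.26-.0005*(b+s*250))
s,b=edge(g,0,40,380,lambda t:80*1.3); print("bar edge slope",s,"y",-.26-.0005*(b+s*250))
from plant import r, gripper_to, telemetry, vision, models
th=-np.pi/2-.06; q=tq(th); x,y=.5294,-.0301
r.move_to([x,y,.16],q); gripper_to(.08)
print("hit",r.move_l([x,y,.030],vel=.15,guard=15), telemetry.current_ee_pos())
gripper_to(0.03,15); print("open",telemetry.current_opening(),telemetry.current_finger_force(),telemetry.current_t())
r.move_l([x,y,.17],vel=.25); print(telemetry.current_opening(),telemetry.current_joints(),telemetry.current_t())
E
```

```text
near edge slope 0.12357473 x at y=-.027 0.5612364
cleat inner slope -0.12270879 y at x=.6 0.098266214
bar edge slope 0.0 y -0.2925
bar edge slope 0.0 y -0.3125
hit False [ 0.53012782 -0.03022114  0.03063118]
open 0.0559314503125947 14.995837211608887 7.1417
0.055730956942056695 [-1.88058546e-01  2.51780295e-01  1.69945285e+00  3.41273688e-05
  1.19252474e+00  1.44275540e+00] 7.85
```

```bash
python3 - <<'E'
from h import *
from plant import r, gripper_to, telemetry, vision, models
th=-np.pi/2-.06
r.move_l([.618,.288,.17],vel=.3)
print("hit",r.move_l([.618,.288,.055],vel=.15,guard=12),telemetry.current_ee_pos())
gripper_to(.075); r.move_l([.618,.288,.2],vel=.3)
vision.snapshot("scene")
for n in ["offcut","scrap_tray"]: print(n,[(np.round(d["at"],3).tolist(),round(d["score"],2)) for d in models.mark_of(n,"scene")][:3])
q=tq(-np.pi/2)
r.move_l([.53,.0,.3],rot=q,vel=.35)
r.move_to([.456,-.3025,.29],q); gripper_to(.05)
print("hit",r.move_l([.456,-.3025,.196],vel=.12,guard=12),telemetry.current_ee_pos(),telemetry.current_t())
k=vision.get_calibration("wrist"); cv2.imwrite("pics/w3.png",vision.snapshot("wrist")[:,:,::-1]); np.save("pics/w3.npy",k)
cv2.imwrite("pics/s3.png",vision.snapshot("side")[:,:,::-1])
print([(np.round(d["at"],3).tolist(),round(d["score"],2)) for d in models.mark_of("long_straightedge","wrist")])
E
```

```text
hit False [0.6188655  0.28798616 0.05610489]
offcut [([0.617, 0.289, 0.002], 0.87)]
scrap_tray [([0.619, 0.288, -0.003], 0.83), ([0.793, -0.113, 0.001], 0.45)]
hit False [ 0.45644723 -0.30288045  0.19668226] 15.0917
[([0.457, -0.304, 0.14], 0.82)]
```

View pics/s3.png

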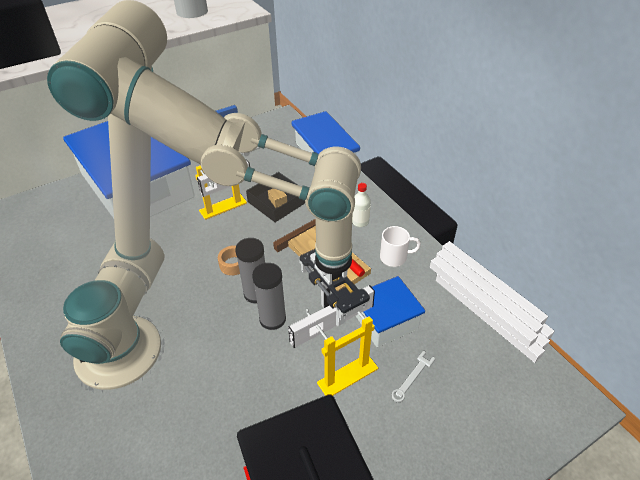

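The offcut is in the tray (side px 278,197), and the fingers straddle the middle of the bar. Next I'll grip it, unhook it and carry it to just above the placing spot.

```bash
cat >> h.py <<'E'
YB=.1235
def W(u,v,z): c,s=np.cos(YB),np.sin(YB); return [u*c-v*s,u*s+v*c,z]
E
python3 - <<'E'
from h import *
from plant import r, gripper_to, telemetry as T, vision, models
gripper_to(.01,45); print(T.current_opening(),T.current_finger_force())
p=np.array(T.current_ee_pos()); q=tq(-np.pi/2)
def chk(s): print(s,np.round(T.current_ee_pos(),4),T.current_opening(),np.round(T.current_wrist_force(),1),round(T.current_t(),2)); assert .015<T.current_opening()<.026
p[2]=.196+.017; r.move_l(p,vel=.08); chk("up")
p[1]+=.075; assert not r.move_l(p,vel=.12,guard=12); chk("out")
p[2]=.30; r.move_l(p,vel=.2); chk("high")
r.move_l(W(.533,-.0983,.30),rot=tq(YB),vel=.15); chk("over")
vision.snapshot("side"); print([(np.round(d["at"],3).tolist(),round(d["score"],2)) for d in models.mark_of("long_straightedge","side")])
r.move_l(W(.533,-.0983,.10),vel=.2); chk("low")
k=vision.get_calibration("wrist"); cv2.imwrite("pics/w4.png",vision.snapshot("wrist")[:,:,::-1]); np.save("pics/w4.npy",k)
cv2.imwrite("pics/s4.png",vision.snapshot("scene")[:,:,::-1])
E
python3 -c "
import cv2;a=cv2.imread('pics/w4.png');b=cv2.imread('pics/s4.png')[150:390,180:500]
cv2.imwrite('pics/m4.png',cv2.hconcat([cv2.resize(a,(400,300)),cv2.resize(b,(400,300))]))"
```

```text
0.020045487784935066 44.999826550483704
up [ 0.4561 -0.3026  0.2131] 0.019740828137144614 [ 0.4 -0.7 -2.2] 16.18
out [ 0.4563 -0.228   0.2131] 0.01989243635865037 [ 0.4 -0.  -3.2] 16.96
high [ 0.4556 -0.2279  0.2992] 0.019719967355798534 [ 0.3 -0.4 -3. ] 17.54
over [ 0.5409 -0.0322  0.2998] 0.01996103306667605 [ 0.1  1.1 -2.4] 19.38
[([0.542, -0.031, 0.243], 0.72)]
low [ 0.542  -0.0321  0.101 ] 0.01925963517821019 [ 0.1  0.  -1.7] 20.63
```

View pics/m4.png

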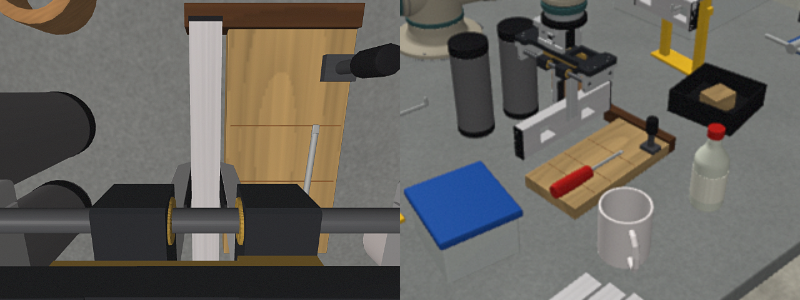

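The bar is held upright and parallel to the board, with its end by the cleat (left panel px 205,18); the overlap with the cleat is only perspective. Now I'll lower it to the bench, raise it 1.5 mm, slide it to touch the cleat and then the board, set it down and release.

```bash
python3 - <<'E'
from h import *
from plant import r, gripper_to, telemetry as T, vision, models
def uv():
    p=T.current_ee_pos(); c,s=np.cos(YB),np.sin(YB); return p[0]*c+p[1]*s,-p[0]*s+p[1]*c,p[2]
def rep(s,h): print(s,h,np.round(uv(),4),np.round(T.current_wrist_force(),1),round(T.current_t(),2))
u,v=.533,-.0983
r.move_l(W(u,v,.066),vel=.1)
h=r.move_l(W(u,v,.050),vel=.02,guard=5); rep("bench",h)
z=uv()[2]+.0015; r.move_l(W(u,v,z),vel=.03)
h=r.move_l(W(u,v+.022,z),vel=.03,guard=5); rep("cleat",h)
v=uv()[1]-.0012; r.move_l(W(u,v,z),vel=.03)
h=r.move_l(W(u+.022,v,z),vel=.03,guard=6); rep("board",h)
k=vision.get_calibration("wrist"); cv2.imwrite("pics/w5.png",vision.snapshot("wrist")[:,:,::-1])
cv2.imwrite("pics/s5.png",vision.snapshot("scene")[:,:,::-1])
E
python3 -c "
import cv2;a=cv2.imread('pics/w5.png');b=cv2.imread('pics/s5.png')[200:320,260:420]
cv2.imwrite('pics/m5.png',cv2.hconcat([cv2.resize(a,(400,300)),cv2.resize(b,(400,300))]))"
```

```text
bench True [ 0.5331 -0.0983  0.0561] [-0.2 -0.2  4.1] 21.78
cleat True [ 0.5327 -0.0863  0.0571] [ 1.  -1.5 -1.5] 22.52
board True [ 0.5447 -0.0872  0.0565] [ 0.3  0.5 -2.6] 23.28
```

View pics/m5.png

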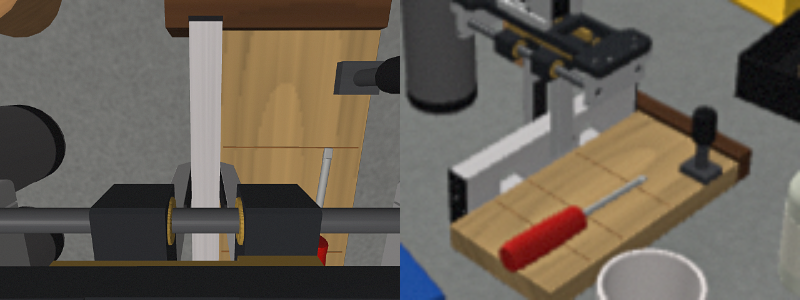

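Both contacts came where predicted (u .545, v -.086), and the picture shows the bar flush along the board with its end at the cleat. Now I'll set it down, press lightly, release and check.

```bash
python3 - <<'E'
from h import *
from plant import r, gripper_to, telemetry as T, vision, models
u,v=.5447,-.0872
h=r.move_l(W(u,v,.050),vel=.015,guard=5); p=T.current_ee_pos(); z=p[2]
print(h,p,np.round(T.current_wrist_force(),1))
h=r.move_l(W(u+.003,v,z),vel=.01,guard=8); print(h,np.round(T.current_ee_pos(),4),np.round(T.current_wrist_force(),1))
gripper_to(.034); r.hold(.3)
p=np.array(T.current_ee_pos()); p[2]=.13; r.move_l(p,vel=.1)
p[2]=.25; r.move_l(p,vel=.25)
k=vision.get_calibration("wrist"); im=vision.snapshot("wrist")[:,:,::-1]; cv2.imwrite("pics/w6.png",im)
b=vision.snapshot("scene")[:,:,::-1]; cv2.imwrite("pics/s6.png",b)
for c in ["wrist","scene"]:
    for n in ["long_straightedge","board","offcut"]:
        for d in models.mark_of(n,c)[:1]:
            x,y,zz=d["at"]; cc,s=np.cos(YB),np.sin(YB); print(c,n,np.round([x*cc+y*s,-x*s+y*cc,zz],4),round(d["score"],2))
print(T.current_t())
a=rect(im,k,.45,.65,-.15,.13,.06,.0005)
cv2.imwrite("pics/m6.png",cv2.hconcat([a[:560],cv2.resize(b[200:340,280:380],(400,560))]))
E
```

```text
True [ 0.55076384 -0.01937398  0.05614429] [-0.2 -0.4  4.2]
False [ 0.5513 -0.0193  0.0562] [-5.4 -0.6  6.7]
wrist long_straightedge [ 0.5474 -0.0901 -0.0009] 0.61
wrist board [ 0.6155 -0.1002  0.0031] 0.88
scene long_straightedge [ 0.5408 -0.0801 -0.    ] 0.62
scene board [ 0.6146 -0.0921 -0.0007] 0.93
scene offcut [6.484e-01 2.084e-01 3.000e-04] 0.73
26.8583
```

View pics/m6.png

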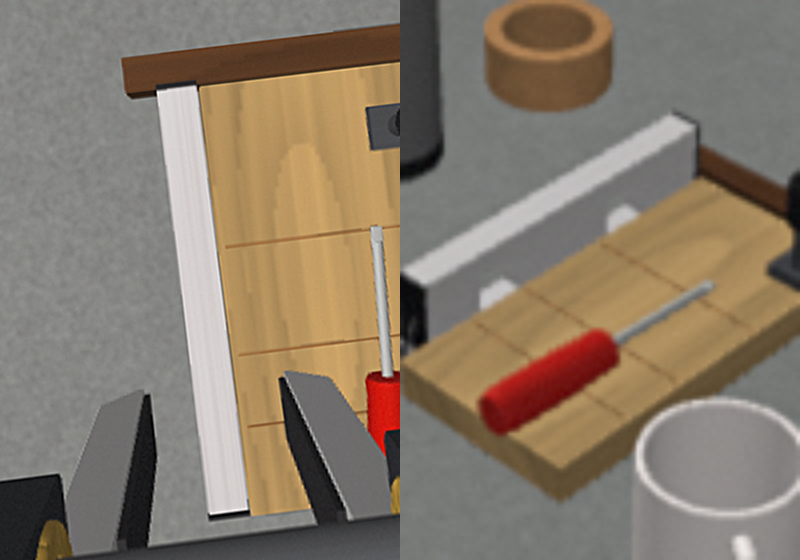

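The bar stands free and flush along the board (slope ≈ 0.12, matching the board's 0.1235) with its end at the cleat. The offcut is in the tray, so I'm handing in.

```bash
python3 -c "
from plant import r
print(r.sign_off())"
```

```text
the job is handed in; nothing more can be done
None
```

The job is handed in at about 27 s of the 56 s allowed (no verdict was returned): the offcut is in the scrap tray, and the long straightedge stands upright against the board's near edge with its end at the cleat.

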